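Open the specimen carrier and hold its sprung gate wide

ROBOT

A 7-joint arm with a two-finger parallel gripper is mounted at the origin on the work surface. World frame = base frame: x ahead of the robot, y to its left, z up, the work surface at z = 0. Lengths are in m, angles in rad, forces in N, time in s.
With the tool pointing down it reaches from about 0.4 to 0.925 m from the base axis. Payload 4.1 kg.
Tool frame: the origin (TCP) lies midway between the tips of the shut fingers; the grasp point (between the pads) lies 19 mm behind it (bot.grip_depth is the distance from the TCP to the grasp point, in m); z points along the fingers, y is the line along which they close (so a half turn about z gives the same grasp; the last joint's range is limited). The gripper opens to 85 mm and grips with 20 to 120 N. Pads are 22 mm wide; open, the fingers measure 114 mm over their backs; the gripper's body (76 mm by 85 mm) begins 54 mm behind the grasp point. The pads swing forward as they close: fully open they stand 13 mm farther back than shut.
Start: joints at [-1.383, 0.398, 0.045, 1.537, -0.019, 1.207, -0.051], TCP at [0.184, 0.623, 0.231] pointing down, gripper open.
Joint ranges: [-2.82, 2.82], [-0.49, 2.23], [-1.37, 1.46], [0, 2.46], [-1.36, 4.5], [0.23, 2], [-2.94, 2.94]. Speed limits (rad/s): [2.57, 2.57, 3.14, 3.14, 3.14, 3.14, 3.14].

INTERFACE

Orientations are given as a unit quaternion [x, y, z, w].
In Python, from cell import bot gives the robot as it stands. The module is installed in compiled form; this text tells all that it offers.
- The arm moves only by the tool drive_tool, never from a script. Its argument "steps" is a list of rows, each an object of numbers: "grip": the gripper command: -1 is fully open, 1 is shut, values between are in proportion; "dx", "dy", "dz": the shift along the tool's x, y, z in mm; "spin": the turn about the tool's z in rad. In form: [{"grip": .., "dx": .., "dy": .., "dz": .., "spin": ..}, ...]. A call has 1 to 12 rows; each row shifts and turns the commanded pose from where the row before left it, along the tool's axes as they then stand; what a row does not reach is not made up. A row lasts 1/12 s, in which the tool goes at most 41.7 mm and 7.16 degrees, less where a joint would pass 70% of its speed; a pose out of reach is approached as far as the arm can. A call with a gripper value outside its range is refused whole. The fingers move at their own pace and stop on an object; the grip force is fixed at half the most. Time passes only in rows, so rows that do not move let the fingers close. It gives the time, the measured TCP pose, the force, the opening and the grip force at its end, in the units of the state.
- bot.get_obs(): the state, without advancing time (a new reading comes with each control period).
- bot.capture(name): name is "scene" or "top" or "wrist"; returns (picture, depth): 480x640x3 uint8, red, green, blue; 480x640 float32, m along the optical axis (not along the pixel's ray), 0 where there is no reading.
- bot.get_calibration(name): a dict with "fov_y" (degrees; the focal length in pixels is half the picture's height over the tangent of half this angle, whatever the lens; pixels are square), "cx", "cy" (the principal point, pixels), "position" and "attitude" of the camera in the world; the wrist camera has in their place "tool_from_camera" (4x4, takes a point from camera to tool coordinates, whose origin is the TCP and whose axes are the flange's). Camera axes: x right, y down, z forward; pixel columns grow to the right and rows downward; lengths in m; the calibration is good to about 2 mm. A picture is of the moment at which its call begins: read the wrist's pose just before it. get_calibration takes no time and is no camera call.
- bot.sign_off(): hands the job in; it is judged then, once.
Trained networks look in the newest picture that a camera, given by its name, has taken for a name from the list of things; names that differ only in an ending like _2 or _b are one class to them, and where a whole thing is asked for, a point or a joint stands for the part that bears it (a point fixed in the world has none). Each returns a list of dicts, best first, with "p" (0 to 1); they miss things now and then, are a little off and sometimes report something else, mostly with a low value. They report only what shows in the picture. A call takes as long as a camera call.
- bot.boxes_of(camera, target): "bbox" ([left, top, width, height] in pixels, round what is visible of it).
The state is a dict: "t": time; "joints": joint angles; "qvel": joint speeds; "joint_torque": joint torques, N m; "eef_pos": TCP position; "ee_rot": TCP orientation; "force": force on the tool from outside, world axes, zero at the start; "moment": the same for the moment, N m; "width": finger opening in m; "gripper_force": force on a finger pad.
Only numpy, scipy, OpenCV 4.12 (cv2) and the standard library are available. Lean on these libraries where they do the work, as an engineer would, in place of code of your own. Each camera call takes 0.05 s, during which the arm holds its last target. There are 200 camera calls.

TASK

Open the specimen carrier so that a colleague can load tube racks: squeeze the round-jawed catch on its top fully together first, then the square-jawed catch, so that both stay clicked in, and only then pull the gate out by its upright post, past its detent, until it stands nearly square to the carrier's front. The gate is sprung and will not stay wide by itself, so finish while still holding it wide open with the gripper, and leave the other things on the table where they stand.

Things in the scene. Friction and masses are not known exactly. Their poses are not given: they have to be found in the camera images.
- carrier: white box fixed to the table, 200 mm deep (its x), 290 wide (its y), 150 high; origin under its centre. Its front (-x side), closed by a clear gate, faces roughly world +y. Two black squeeze catches stand on its flat top in a row along its y, near the front edge; which of the two places holds the round one varies.
- round_base: the round catch: two black upright round pins, 18 mm in diameter, reaching 4 to 45 mm above the carrier's top, over a base plate 44 by 70 by 4 mm; 52 mm over both pins as found, 38 mm when squeezed. A thin black arm runs from the moving pin to the front edge (-x), 17 to 23 mm above the top, and hooks the gate. Origin: midway between the pins as found, on the carrier's top.
- round_squeeze (a point): fixed point midway between the outer faces of the round catch's two jaws once squeezed together, 30 mm above the carrier's top (180 above the table). Its y axis (= the carrier's) is the squeezing line: the outer face of the fixed jaw is 19 mm away at +y, that of the moving jaw 33 mm away at -y as found and 19 mm when squeezed. Fingers reach down outside both jaws.
- round_catch (a joint): travel of the moving jaw of the round catch, m: 0 as found, locking the gate; 0.014 fully squeezed. Over-centre spring of about 4 N: past 0.007 it snaps in and stays there by itself.
- square_base: the square catch: like the round one, but its jaws are two black upright blocks, 18 mm along y by 26 mm along x.
- square_squeeze (a point): the same point of the square catch: same height, axes, distances and moving side as round_squeeze.
- square_catch (a joint): travel of the moving jaw of the square catch, m: same meaning and behaviour as round_catch.
- gate_post (a point): point on the axis of the gate's pull post, 27 mm below its top, 185 mm above the table. The post is an upright steel pin 16 mm in diameter, bare from 153 to 212 mm above the table, 30 mm in front of the gate's panel near its free end; it turns with the gate. Take it from above, best with the fingers closing across the panel (along this point's x axis), and turn the wrist with the gate.
- gate_hinge (a point): fixed point on the gate's upright hinge axis, at the same height as gate_post; axes parallel to the carrier's. The post runs on an arc of radius 217 mm about it.
- gate (a joint): gate angle, rad: 0 shut, grows as it swings out, counterclockwise seen from above; stop at 1.55. Each catch blocks it until squeezed. A spring pulls the post shut with 0.3 N near shut, about 2 N when wide. The detent lies between 0.35 and 0.75 rad and takes about 6 N at the post to pass. Let go when wide, the gate swings back, to 0.75 rad or fully shut.
- sanitiser: loose white bottle, 64 mm across, 150 mm high, bystander; origin under its centre.
- tube_rack: loose white rack 90 by 140 by 50 mm with three red-capped tubes, top at 103 mm, bystander; origin under its centre.
- swab_carton: loose white carton with a blue band, 70 by 120 by 85 mm, bystander; origin under its centre.

How it is judged:
On the way, in this order (a step that is already met when the one before it is completed fails the run):
1. the round catch is squeezed in, the square one not yet, the gate still shut (value of joint round_catch above 0.011 m and value of joint square_catch below 0.004 m and value of joint gate below 0.1 rad), for 0.1 s.
2. then the square catch is squeezed in too, the gate still shut (value of joint each of round_catch, square_catch above 0.011 m and value of joint gate below 0.1 rad), for 0.1 s.
3. the gate is swung past its detent with the gripper on it (value of joint gate above 0.9 rad and contact force between the fingers and gate above 0.3 N), for 0.1 s.
At the end, for the whole second after the job is handed in: The gripper's fingers still hold the gate (over 0.5 N of contact), which stands still at more than 1.2 rad (69 degrees) with no bystander propping it; both catches are still squeezed in (over 11 of 14 mm) (value of joint gate above 1.2 rad and velocity of joint gate between -0.1 and 0.1 rad/s and contact force between the fingers and gate above 0.5 N and value of joint each of round_catch, square_catch above 0.011 m and contact force between gate and sanitiser below 0.1 N and contact force between gate and tube_rack below 0.1 N and contact force between gate and swab_carton below 0.1 N); the arm keeps its last pose, push and grip.
It fails at once if the square catch is squeezed before the round one (value of joint square_catch above 0.007 m and value of joint round_catch below 0.007 m).
It fails at once if the sanitiser is shifted by over 30 mm or knocked over (distance of sanitiser from where it was at the start of the episode above 0.03 m or angle between sanitiser's own z axis and vertical above 0.5 rad).
It fails at once if the tube rack is shifted by over 30 mm or tipped (distance of tube_rack from where it was at the start of the episode above 0.03 m or angle between tube_rack's own z axis and vertical above 0.5 rad).
It fails at once if the swab carton is shifted by over 30 mm or tipped (distance of swab_carton from where it was at the start of the episode above 0.03 m or angle between swab_carton's own z axis and vertical above 0.5 rad).
It also fails if it takes over 61 s, if anything falls off the work surface, if the arm or the gripper's body presses on something with over 40 N, if the wrist force passes 120 N, or if a joint passes its speed limit or range.

## Working session

There is one attempt and no reset: what is moved stays moved. The work goes in short steps, Python scripts to look and compute and a tool call to move; the robot and the scene stay as the last step left them, time stands still between calls to the robot, and variables do not carry over. Pictures are saved under pics/ and viewed, at most 10 in all, crops included, and the job is handed in when it is done.

Besides the shell and the picture viewer there is one more tool, called after "Request:" in YAML: its name, and indented under it one key for each argument. drive_tool: Moves the arm, as the interface text tells. Its arguments: {"type":"object","properties":{"steps":{"type":"array","items":{"type":"object","properties":{"grip":{"type":"number"},"dx":{"type":"number"},"dy":{"type":"number"},"dz":{"type":"number"},"spin":{"type":"number"}}}}},"required":["steps"]}

```bash
mkdir -p pics
cat > h.py <<'E'
import numpy as np, cv2
from cell import bot
from scipy.spatial.transform import Rotation as R
def cam(name):
    o=bot.get_obs(); c=bot.get_calibration(name); im,d=bot.capture(name)
    f=240/np.tan(np.radians(c["fov_y"])/2)
    if name=="wrist":
        T=np.eye(4);T[:3,:3]=R.from_quat(o["ee_rot"]).as_matrix();T[:3,3]=o["eef_pos"]
        T=T@np.array(c["tool_from_camera"])
    else:
        T=np.eye(4);a=np.array(c["attitude"]);T[:3,:3]=R.from_quat(a).as_matrix() if a.size==4 else a;T[:3,3]=c["position"]
    return im,d,f,c,T
def cloud(d,f,c,T):
    v,u=np.mgrid[:480,:640]
    P=np.stack([(u-c["cx"])/f*d,(v-c["cy"])/f*d,d],-1)
    W=P@T[:3,:3].T+T[:3,3]; W[d==0]=np.nan
    return W
def save(im,n): cv2.imwrite("pics/"+n,im[:,:,::-1])
E
python3 - <<'E'
from h import *
for n in ("scene","top"):
    im,d,f,c,T=cam(n); W=cloud(d,f,c,T); save(im,n+"0.png"); np.savez(n+".npz",im=im,W=W)
    print(n,c,f)
    for t in ["carrier","round_base","square_base","gate_post","sanitiser","tube_rack","swab_carton"]:
        for b in bot.boxes_of(n,t)[:2]:
            l,tp,w,h=b["bbox"]; u=int(l+w/2);v=int(tp+h/2)
            print(t,round(b["p"],2),np.round(b["bbox"]),np.round(W[min(v,479),min(u,639)],3))
print(bot.get_obs())
E
```

```text
scene {'fov_y': 45.87586250788768, 'cx': 316.60258915939045, 'cy': 238.60445639438646, 'position': array([ 1.52877196, -0.03467249,  0.97758352]), 'attitude': array([ 0.6998707 ,  0.58135651, -0.27153799, -0.31380364])} 567.1118900843824
carrier 0.73 [141. 196. 121. 135.] [ 0.626 -0.134  0.157]
round_base 0.85 [202. 200.  43.  32.] [ 0.463 -0.077  0.15 ]
round_base 0.73 [208. 200.  40.  12.] [ 0.463 -0.067  0.175]
square_base 0.82 [200. 229.  50.  36.] [ 0.575 -0.081  0.151]
square_base 0.26 [206. 200.  39.  14.] [ 0.469 -0.072  0.178]
gate_post 0.65 [238. 199.  23. 107.] [ 0.44  -0.03   0.003]
sanitiser 0.65 [400. 263.  32.  65.] [0.752 0.304 0.101]
tube_rack 0.77 [405. 182.  62.  50.] [0.406 0.475 0.05 ]
tube_rack 0.29 [203. 228.  47.  33.] [ 0.568 -0.078  0.15 ]
swab_carton 0.92 [426. 242.  61.  55.] [0.666 0.432 0.072]
swab_carton 0.36 [199. 229.  48.  34.] [ 0.573 -0.085  0.153]
top {'fov_y': 54.576748659128164, 'cx': 313.308284477111, 'cy': 236.30447705856864, 'position': array([0.43427325, 0.15662494, 1.13858702]), 'attitude': array([-0.70504216,  0.70572924, -0.0568177 ,  0.0
[... 619 characters left out ...]

{'t': 0.8, 'joints': array([-1.38301097,  0.39840394,  0.04509598,  1.53659636, -0.01868351,
        1.20690628, -0.05072652]), 'qvel': array([-0.00037112,  0.00022397, -0.00032909,  0.00130912,  0.00136415,
       -0.00013331,  0.00026199]), 'joint_torque': array([-3.37756073e-04, -4.74960852e+01,  1.36279363e+00, -2.54503959e+01,
        1.15287586e-02,  8.30917543e-04, -1.29932451e-05]), 'eef_pos': array([0.18384848, 0.62349268, 0.2313457 ]), 'ee_rot': array([1.42873765e-01, 9.89740918e-01, 5.23587707e-05, 1.95069190e-05]), 'force': array([-0.39091722, -0.65352532, -0.01878581]), 'moment': array([-0.02640604,  0.03622823, -0.02030062]), 'gripper_force': 0.0, 'width': 0.08525972658491987}
```

Run:
```python
from h import *
z=np.load("top.npz"); im=z["im"]; W=z["W"]
cv2.imwrite("pics/c1.png",cv2.resize(im[180:340,360:510,::-1],None,fx=3.7,fy=3.7,interpolation=cv2.INTER_CUBIC))
s=im[180:340,360:510]
m=(abs(W[...,2]-.15)<.006)&(W[...,1]<0.0)&(W[...,0]>.3)
rc=cv2.minAreaRect(W[m][:,:2].astype(np.float32)); print("carriertop",rc,cv2.boxPoints(rc))
for lo,hi in((.158,.172),(.185,.2),(.2,.22)):
    m2=(W[...,2]>lo)&(W[...,2]<hi)&(W[...,1]<.03)&(W[...,0]>.3)
    n,l,st,ce=cv2.connectedComponentsWithStats(m2.astype(np.uint8))
    for i in range(1,n):
        if st[i,4]>3: print(lo,st[i],np.round(W[l==i].mean(0),4),np.round(np.ptp(W[l==i],0),3))
```

```text
carriertop ((0.5278081297874451, -0.1270851045846939), (0.24683812260627747, 0.29041409492492676), 86.63538360595703) [[ 0.37560794 -0.24176924]
 [ 0.66552144 -0.25881362]
 [ 0.6800083  -0.01240097]
 [ 0.39009482  0.00464341]]
0.158 [380 206   6   5  11] [ 0.6295 -0.0136  0.1641] [0.01 0.01 0.01]
0.158 [418 214  14  10  29] [ 0.6048 -0.0982  0.1643] [0.019 0.026 0.011]
0.158 [391 229   8   7  29] [ 0.5773 -0.0386  0.1672] [0.011 0.015 0.014]
0.158 [414 229   6   9  19] [ 0.5764 -0.0856  0.169 ] [0.016 0.012 0.013]
0.158 [435 229   4   6  20] [ 0.5801 -0.1281  0.165 ] [0.011 0.007 0.01 ]
0.158 [400 231   6   4  12] [ 0.5761 -0.0558  0.1705] [0.006 0.011 0.004]
0.158 [410 231   3   4   6] [ 0.5765 -0.0732  0.1711] [0.006 0.004 0.002]
0.158 [407 233   3   2   4] [ 0.5745 -0.0657  0.1705] [0.002 0.004 0.002]
0.158 [422 238   9   1   9] [ 0.566  -0.1064  0.1621] [0.001 0.016 0.007]
0.158 [419 268   5   9  16] [ 0.4926 -0.091   0.1643] [0.017 0.008 0.013]
0.158 [430 283   8   9  38] [ 0.4637 -0.1179  0.1645] [0.017 0.015 0.013]
0.158 [390 284  21   6  52] [ 0.4636 -0.045   0.17  ] [0.011 0.043 0.01 ]
0.158 [412 286   3   4   9] [ 0.4611 -0.0726  0.171 ] [0.006 0.005 0.002]
0.158 [416 287   8   6  12] [ 0.4564 -0.0876  0.168 ] [0.01  0.015 0.014]
0.185 [382 202   7   7  14] [ 0.6298 -0.0136  0.1927] [0.011 0.012 0.014]
0.185 [421 211  14  10 122] [ 0.6083 -0.1032  0.1936] [0.019 0.026 0.013]
0.185 [421 227  14  10 128] [ 0.5745 -0.1014  0.1935] [0.02  0.027 0.015]
0.185 [422 267  10   9  67] [ 0.494  -0.0964  0.1932] [0.016 0.017 0.012]
0.185 [422 284   9   9  65] [ 0.4602 -0.0943  0.1933] [0.016 0.017 0.013]
0.2 [384 199   8   8  55] [ 0.6329 -0.0171  0.21  ] [0.014 0.014 0.013]
```

View pics/c1.png

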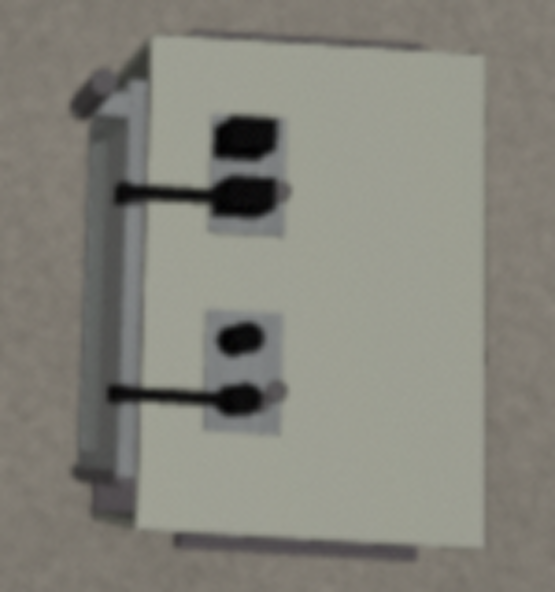

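View pics/scene0.png

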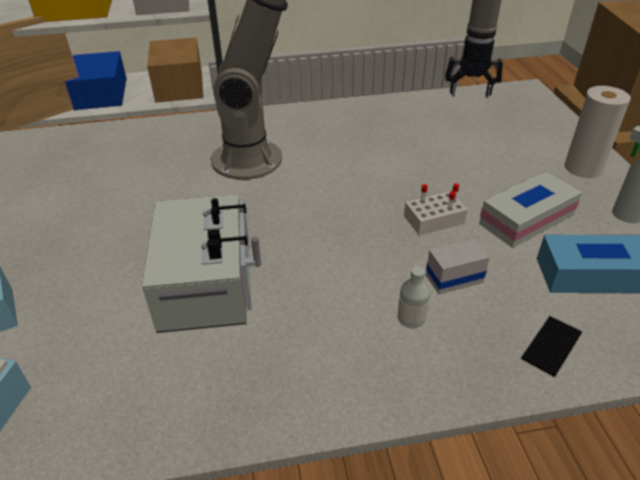

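```bash
cat >> h.py <<'E'
def pose():
    o=bot.get_obs(); y=R.from_quat(o["ee_rot"]).as_matrix()[:,1]
    return np.r_[o["eef_pos"],np.arctan2(y[1],y[0])],o
def plan(wps,start=None,grip=-1,vmax=38,smax=.115):
    """wps: [x,y,z,yaw_of_tool_y]; prints rows"""
    import json
    p=np.array(pose()[0] if start is None else start,float); rows=[]
    for w in wps:
        w=np.array(w,float); d=w-p; d[3]=(d[3]+np.pi)%(2*np.pi)-np.pi; p0=p.copy()
        n=max(1,int(np.ceil(max(np.linalg.norm(d[:3])*1000/vmax,abs(d[3])/smax))))
        for k in range(1,n+1):
            t=p0+d*k/n; e=(t-p)[:3]*1000; c,s=np.cos(p[3]),np.sin(p[3])
            r=dict(grip=grip,dx=round(float(-s*e[0]+c*e[1])),dy=round(float(c*e[0]+s*e[1])),dz=round(float(-e[2])),spin=round(float(p[3]-t[3]),3))
            rows.append(r)
            p[:3]+=np.array([-s*r["dx"]+c*r["dy"],c*r["dx"]+s*r["dy"],-r["dz"]])/1000; p[3]-=r["spin"]
    for i in range(0,len(rows),12): print(json.dumps(rows[i:i+12]))
    print("end",np.round(p,4))
E
python3 - <<'E'
from h import *
a=np.radians
plan([[.2,.61,.30,a(73)],[.42,.35,.30,a(40)],[.5,.1,.30,a(0)],[.484,-.096,.28,a(-3.4)]])
E
```

```text
[{"grip": -1, "dx": -10, "dy": -4, "dz": -34, "spin": 0.005}, {"grip": -1, "dx": -9, "dy": -4, "dz": -35, "spin": 0.005}, {"grip": -1, "dx": -32, "dy": -21, "dz": 0, "spin": 0.064}, {"grip": -1, "dx": -33, "dy": -18, "dz": 0, "spin": 0.064}, {"grip": -1, "dx": -34, "dy": -16, "dz": 0, "spin": 0.064}, {"grip": -1, "dx": -35, "dy": -14, "dz": 0, "spin": 0.064}, {"grip": -1, "dx": -36, "dy": -12, "dz": 0, "spin": 0.064}, {"grip": -1, "dx": -37, "dy": -9, "dz": 0, "spin": 0.064}, {"grip": -1, "dx": -37, "dy": -8, "dz": 0, "spin": 0.064}, {"grip": -1, "dx": -38, "dy": -4, "dz": 0, "spin": 0.064}, {"grip": -1, "dx": -38, "dy": -3, "dz": 0, "spin": 0.064}, {"grip": -1, "dx": -35, "dy": -14, "dz": 0, "spin": 0.1}]
[{"grip": -1, "dx": -36, "dy": -11, "dz": 0, "spin": 0.099}, {"grip": -1, "dx": -36, "dy": -7, "dz": 0, "spin": 0.1}, {"grip": -1, "dx": -38, "dy": -3, "dz": 0, "spin": 0.1}, {"grip": -1, "dx": -37, "dy": 0, "dz": 0, "spin": 0.1}, {"grip": -1, "dx": -37, "dy": 5, "dz": 0, "spin": 0.099}, {"grip": -1, "dx": -37, "dy": 7, "dz": 0, "spin": 0.1}, {"grip": -1, "dx": -33, "dy": -3, "dz": 3, "spin": 0.01}, {"grip": -1, "dx": -32, "dy": -2, "dz": 4, "spin": 0.01}, {"grip": -1, "dx": -33, "dy": -2, "dz": 3, "spin": 0.01}, {"grip": -1, "dx": -33, "dy": -1, "dz": 4, "spin": 0.01}, {"grip": -1, "dx": -32, "dy": -2, "dz": 3, "spin": 0.01}, {"grip": -1, "dx": -33, "dy": -1, "dz": 3, "spin": 0.009}]
end [ 0.4837 -0.0959  0.2803 -0.0589]
```

Request:
drive_tool:
  steps:
    - {"grip":-1,"dx":-10,"dy":-4,"dz":-34,"spin":0.005}
    - {"grip":-1,"dx":-9,"dy":-4,"dz":-35,"spin":0.005}
    - {"grip":-1,"dx":-32,"dy":-21,"dz":0,"spin":0.064}
    - {"grip":-1,"dx":-33,"dy":-18,"dz":0,"spin":0.064}
    - {"grip":-1,"dx":-34,"dy":-16,"dz":0,"spin":0.064}
    - {"grip":-1,"dx":-35,"dy":-14,"dz":0,"spin":0.064}
    - {"grip":-1,"dx":-36,"dy":-12,"dz":0,"spin":0.064}
    - {"grip":-1,"dx":-37,"dy":-9,"dz":0,"spin":0.064}
    - {"grip":-1,"dx":-37,"dy":-8,"dz":0,"spin":0.064}
    - {"grip":-1,"dx":-38,"dy":-4,"dz":0,"spin":0.064}
    - {"grip":-1,"dx":-38,"dy":-3,"dz":0,"spin":0.064}
    - {"grip":-1,"dx":-35,"dy":-14,"dz":0,"spin":0.1}

```text
t: 1.8
eef_pos: [0.434, 0.3124, 0.3005]
ee_rot: [0.469, 0.883, 0.001, 0.001]
force: [0.7, 0.4, 1.6]
width: 0.0852
gripper_force: 0.0
```

Request:
drive_tool:
  steps:
    - {"grip":-1,"dx":-36,"dy":-11,"dz":0,"spin":0.099}
    - {"grip":-1,"dx":-36,"dy":-7,"dz":0,"spin":0.1}
    - {"grip":-1,"dx":-38,"dy":-3,"dz":0,"spin":0.1}
    - {"grip":-1,"dx":-37,"dy":0,"dz":0,"spin":0.1}
    - {"grip":-1,"dx":-37,"dy":5,"dz":0,"spin":0.099}
    - {"grip":-1,"dx":-37,"dy":7,"dz":0,"spin":0.1}
    - {"grip":-1,"dx":-33,"dy":-3,"dz":3,"spin":0.01}
    - {"grip":-1,"dx":-32,"dy":-2,"dz":4,"spin":0.01}
    - {"grip":-1,"dx":-33,"dy":-2,"dz":3,"spin":0.01}
    - {"grip":-1,"dx":-33,"dy":-1,"dz":4,"spin":0.01}
    - {"grip":-1,"dx":-32,"dy":-2,"dz":3,"spin":0.01}
    - {"grip":-1,"dx":-33,"dy":-1,"dz":3,"spin":0.009}

```text
t: 2.8
eef_pos: [0.4833, -0.0972, 0.2804]
ee_rot: [0.728, 0.686, 0.001, -0.0]
force: [0.4, -0.9, -0.9]
width: 0.0855
gripper_force: 0.0
```

```bash
cat > w.py <<'E'
from h import *
import sys
im,d,f,c,T=cam("wrist"); W=cloud(d,f,c,T); save(im,sys.argv[1]+".png"); np.savez("wr.npz",im=im,W=W)
print(np.round(pose()[0],4),"cam",np.round(T[:3,3],3))
for lo,hi in((.19,.2),(.206,.217)):
    m2=(W[...,2]>lo)&(W[...,2]<hi)&(W[...,1]<.05)&(W[...,0]>.3)
    n,l,st,ce=cv2.connectedComponentsWithStats(m2.astype(np.uint8))
    for i in range(1,n):
        if st[i,4]>80:
            rc=cv2.minAreaRect(W[l==i][:,:2].astype(np.float32)); print(lo,st[i],np.round(np.median(W[l==i],0),4),np.round(rc[0],4),np.round(rc[1],3),round(rc[2],1))
m=(abs(W[...,2]-.15)<.003); print("top z",np.nanmedian(W[...,2][m]))
E
python3 w.py w1
```

```text
[ 0.4815 -0.1057  0.2803 -0.0696] cam [ 0.487 -0.016  0.424]
0.19 [560  80  25  30 302] [ 0.6252 -0.0165  0.1952] [ 0.6274 -0.016 ] [0.016 0.008] 82.5
0.19 [ 447  221   36   42 1323] [ 0.5719 -0.1003  0.1961] [ 0.5729 -0.1013] [0.027 0.019] 86.3
0.19 [ 499  221   39   42 1379] [ 0.6055 -0.1022  0.1961] [ 0.6066 -0.1033] [0.027 0.02 ] 87.3
0.19 [271 227  28  29 626] [ 0.4586 -0.0935  0.1959] [ 0.4583 -0.0943] [0.017 0.017] 10.0
0.19 [324 227  28  29 616] [ 0.4919 -0.0954  0.1959] [ 0.492  -0.0965] [0.017 0.017] 74.7
0.206 [577  78  39  33 971] [ 0.6295 -0.0168  0.2129] [ 0.6312 -0.0168] [0.016 0.016] 36.8
top z 0.15111634393846476
```

View pics/w1.png

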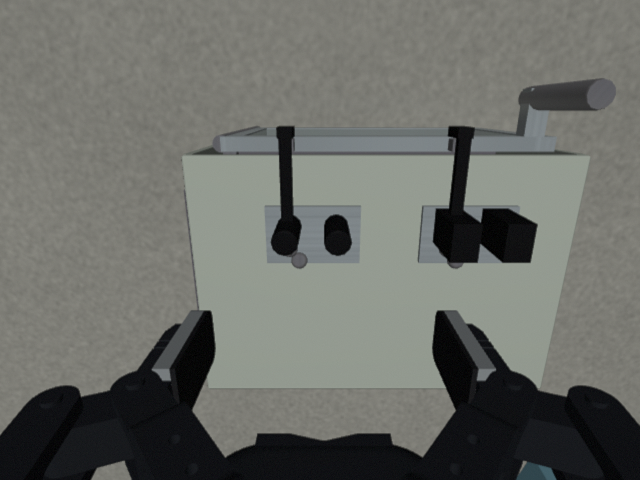

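```bash
python3 w.py w2; python3 w.py w2
```

```text
[ 0.4821 -0.1025  0.2804 -0.0695] cam [ 0.486 -0.024  0.424]
0.19 [565  59  25  32 332] [ 0.6252 -0.0171  0.1951] [ 0.6274 -0.0167] [0.016 0.009] 88.5
0.19 [ 451  205   36   43 1345] [ 0.5719 -0.1002  0.1961] [ 0.5729 -0.1014] [0.026 0.019] 87.2
0.19 [ 503  205   40   43 1419] [ 0.6054 -0.1024  0.1962] [ 0.6066 -0.1033] [0.027 0.019] 86.2
0.19 [272 214  29  29 629] [ 0.4584 -0.0935  0.1959] [ 0.4583 -0.0941] [0.017 0.017] 80.1
0.19 [326 214  28  28 629] [ 0.4919 -0.0954  0.1959] [ 0.4919 -0.0961] [0.017 0.017] 86.6
0.206 [ 583   56   40   34 1025] [ 0.6294 -0.0169  0.2129] [ 0.6313 -0.0168] [0.015 0.016] 74.7
top z 0.15109226911044554
[ 0.483  -0.099   0.2805 -0.0654] cam [ 0.487 -0.021  0.424]
0.19 [562  66  25  31 310] [ 0.6251 -0.0171  0.1951] [ 0.6274 -0.0165] [0.016 0.009] 87.3
0.19 [ 450  211   36   42 1328] [ 0.5719 -0.1002  0.1961] [ 0.5727 -0.1015] [0.027 0.019] 86.5
0.19 [ 501  210   40   43 1406] [ 0.6055 -0.1023  0.1961] [ 0.6064 -0.1034] [0.027 0.019] 86.0
0.19 [272 219  28  29 627] [ 0.4585 -0.0935  0.1958] [ 0.4583 -0.0943] [0.017 0.017] 18.8
0.19 [325 219  29  28 624] [ 0.4919 -0.0955  0.1959] [ 0.492  -0.0963] [0.017 0.017] 42.1
0.206 [ 580   63   40   34 1008] [ 0.6294 -0.0168  0.2128] [ 0.6315 -0.0167] [0.016 0.016] 37.7
top z 0.1510821159272051
```

Run:
```python
from h import *
plan([[.482,-.0957,.2,-.0594],[.482,-.0957,.163,-.0594]],start=[.4837,-.0959,.2803,-.0589],vmax=25)
```

```text
[{"grip": -1, "dx": 0, "dy": 0, "dz": 20, "spin": 0.0}, {"grip": -1, "dx": 0, "dy": -1, "dz": 20, "spin": 0.0}, {"grip": -1, "dx": 0, "dy": 0, "dz": 20, "spin": 0.0}, {"grip": -1, "dx": 0, "dy": -1, "dz": 20, "spin": 0.001}, {"grip": -1, "dx": 0, "dy": 0, "dz": 19, "spin": -0.0}, {"grip": -1, "dx": 0, "dy": 0, "dz": 18, "spin": -0.001}]
end [ 0.4817 -0.0958  0.1633 -0.0589]
```

Request:
drive_tool:
  steps:
    - {"grip":-1,"dx":0,"dy":-2,"dz":25}
    - {"grip":-1,"dx":0,"dy":0,"dz":25}
    - {"grip":-1,"dx":0,"dy":0,"dz":25}
    - {"grip":-1,"dz":22}
    - {"grip":-1,"dz":20}
    - {"grip":-1}
    - {"grip":-1}
    - {"grip":-1}

```text
$.steps[0]: bad value
```

All fields are required.

Request:
drive_tool:
  steps:
    - {"grip":-1,"dx":0,"dy":-2,"dz":25,"spin":0}
    - {"grip":-1,"dx":0,"dy":0,"dz":25,"spin":0}
    - {"grip":-1,"dx":0,"dy":0,"dz":25,"spin":0}
    - {"grip":-1,"dx":0,"dy":0,"dz":22,"spin":0}
    - {"grip":-1,"dx":0,"dy":0,"dz":20,"spin":0}
    - {"grip":-1,"dx":0,"dy":0,"dz":0,"spin":0}
    - {"grip":-1,"dx":0,"dy":0,"dz":0,"spin":0}
    - {"grip":-1,"dx":0,"dy":0,"dz":0,"spin":0}

```text
t: 3.62
eef_pos: [0.4829, -0.0952, 0.1644]
ee_rot: [0.727, 0.686, 0.001, 0.001]
force: [0.5, 0.2, 0.5]
width: 0.0852
gripper_force: 0.0
```

Request:
drive_tool:
  steps:
    - {"grip":-0.2,"dx":0,"dy":0,"dz":0,"spin":0}
    - {"grip":-0.1,"dx":0,"dy":0,"dz":0,"spin":0}
    - {"grip":0,"dx":0,"dy":0,"dz":0,"spin":0}
    - {"grip":0.05,"dx":0,"dy":0,"dz":0,"spin":0}
    - {"grip":0.1,"dx":0,"dy":0,"dz":0,"spin":0}
    - {"grip":0.12,"dx":0,"dy":0,"dz":0,"spin":0}
    - {"grip":0.12,"dx":0,"dy":0,"dz":0,"spin":0}
    - {"grip":0.12,"dx":0,"dy":0,"dz":0,"spin":0}
    - {"grip":0.12,"dx":0,"dy":0,"dz":0,"spin":0}

```text
t: 4.37
eef_pos: [0.4826, -0.0958, 0.1641]
ee_rot: [0.728, 0.686, 0.001, 0.0]
force: [-1.1, -0.4, 5.8]
width: 0.038
gripper_force: 5.0
```

Request:
drive_tool:
  steps:
    - {"grip":0.0,"dx":0,"dy":0,"dz":0,"spin":0}
    - {"grip":-0.5,"dx":0,"dy":0,"dz":0,"spin":0}
    - {"grip":-1,"dx":0,"dy":0,"dz":0,"spin":0}
    - {"grip":-1,"dx":0,"dy":0,"dz":0,"spin":0}
    - {"grip":-1,"dx":0,"dy":0,"dz":0,"spin":0}
    - {"grip":-1,"dx":0,"dy":0,"dz":-30,"spin":0}
    - {"grip":-1,"dx":0,"dy":0,"dz":-35,"spin":0}
    - {"grip":-1,"dx":0,"dy":0,"dz":-35,"spin":0}
    - {"grip":-1,"dx":0,"dy":30,"dz":0,"spin":0}
    - {"grip":-1,"dx":0,"dy":34,"dz":0,"spin":0}
    - {"grip":-1,"dx":0,"dy":30,"dz":0,"spin":0}
    - {"grip":-1,"dx":0,"dy":20,"dz":0,"spin":0}

```text
t: 5.37
eef_pos: [0.5983, -0.1016, 0.2632]
ee_rot: [0.727, 0.687, 0.001, 0.001]
force: [-0.5, -0.2, 0.4]
width: 0.0855
gripper_force: 0.0
```

Request:
drive_tool:
  steps:
    - {"grip":-1,"dx":0,"dy":0,"dz":0,"spin":0}
    - {"grip":-1,"dx":0,"dy":0,"dz":0,"spin":0}
    - {"grip":-1,"dx":0,"dy":0,"dz":0,"spin":0}

```text
t: 5.62
eef_pos: [0.5946, -0.1029, 0.2628]
ee_rot: [0.728, 0.686, -0.001, -0.0]
force: [0.0, -0.3, 0.4]
width: 0.0857
gripper_force: 0.0
```

```bash
python3 w.py w3
```

```text
[ 0.5945 -0.1028  0.2631 -0.0598] cam [ 0.599 -0.022  0.407]
0.19 [ 272  230   32   45 1369] [ 0.573  -0.1002  0.196 ] [ 0.5728 -0.1011] [0.026 0.018] 86.6
0.19 [ 330  230   31   45 1348] [ 0.6067 -0.1021  0.1961] [ 0.6068 -0.1034] [0.027 0.018] 86.9
0.19 [ 103  237   67   31 1543] [ 0.481  -0.095   0.1956] [ 0.4827 -0.0957] [0.018 0.038] 85.2
0.206 [374  77  35  36 924] [ 0.6313 -0.0169  0.213 ] [ 0.6316 -0.0169] [0.015 0.015] 42.9
top z 0.1509573847709153
```

Request:
drive_tool:
  steps:
    - {"grip":-1,"dx":0,"dy":2,"dz":20,"spin":0}
    - {"grip":-1,"dx":0,"dy":0,"dz":25,"spin":0}
    - {"grip":-1,"dx":0,"dy":0,"dz":25,"spin":0}
    - {"grip":-1,"dx":0,"dy":0,"dz":20,"spin":0}
    - {"grip":-1,"dx":0,"dy":0,"dz":10,"spin":0}
    - {"grip":-1,"dx":0,"dy":0,"dz":0,"spin":0}
    - {"grip":-1,"dx":0,"dy":0,"dz":0,"spin":0}
    - {"grip":-1,"dx":0,"dy":0,"dz":0,"spin":0}

```text
t: 6.33
eef_pos: [0.5984, -0.1029, 0.165]
ee_rot: [0.728, 0.686, 0.001, 0.001]
force: [-0.1, -0.3, -0.3]
width: 0.0855
gripper_force: 0.0
```

Request:
drive_tool:
  steps:
    - {"grip":-0.2,"dx":0,"dy":0,"dz":0,"spin":0}
    - {"grip":-0.1,"dx":0,"dy":0,"dz":0,"spin":0}
    - {"grip":0,"dx":0,"dy":0,"dz":0,"spin":0}
    - {"grip":0.05,"dx":0,"dy":0,"dz":0,"spin":0}
    - {"grip":0.1,"dx":0,"dy":0,"dz":0,"spin":0}
    - {"grip":0.12,"dx":0,"dy":0,"dz":0,"spin":0}
    - {"grip":0.12,"dx":0,"dy":0,"dz":0,"spin":0}
    - {"grip":0.12,"dx":0,"dy":0,"dz":0,"spin":0}
    - {"grip":0.12,"dx":0,"dy":0,"dz":0,"spin":0}

```text
t: 7.08
eef_pos: [0.5974, -0.1028, 0.1638]
ee_rot: [0.728, 0.686, -0.0, -0.0]
force: [-2.6, 0.3, 5.1]
width: 0.0378
gripper_force: 6.8
```

Request:
drive_tool:
  steps:
    - {"grip":0.0,"dx":0,"dy":0,"dz":0,"spin":0}
    - {"grip":-0.5,"dx":0,"dy":0,"dz":0,"spin":0}
    - {"grip":-1,"dx":0,"dy":0,"dz":0,"spin":0}
    - {"grip":-1,"dx":0,"dy":0,"dz":0,"spin":0}
    - {"grip":-1,"dx":0,"dy":0,"dz":0,"spin":0}
    - {"grip":-1,"dx":0,"dy":0,"dz":-30,"spin":0}
    - {"grip":-1,"dx":0,"dy":0,"dz":-35,"spin":0}
    - {"grip":-1,"dx":0,"dy":0,"dz":-35,"spin":0}
    - {"grip":-1,"dx":0,"dy":0,"dz":-10,"spin":0}
    - {"grip":-1,"dx":0,"dy":0,"dz":0,"spin":0}
    - {"grip":-1,"dx":0,"dy":0,"dz":0,"spin":0}
    - {"grip":-1,"dx":0,"dy":0,"dz":0,"spin":0}

```text
t: 8.08
eef_pos: [0.5967, -0.102, 0.2716]
ee_rot: [0.728, 0.686, -0.001, -0.001]
force: [-0.2, 0.0, -0.3]
width: 0.0855
gripper_force: 0.0
```

```bash
python3 w.py w4
python3 - <<'E'
from h import *
plan([[.6316,-.0169,.275,np.radians(-93.4)]],start=[.5966,-.103,.274,-.0594],grip=-.2)
E
```

```text
[ 0.5965 -0.1021  0.2713 -0.0587] cam [ 0.601 -0.021  0.415]
0.19 [ 327  227   30   44 1252] [ 0.6069 -0.102   0.1961] [ 0.6069 -0.1032] [0.027 0.018] 86.6
0.19 [ 294  228   30   43 1270] [ 0.587  -0.1011  0.1961] [ 0.5867 -0.1022] [0.027 0.018] 86.5
0.19 [ 108  234   64   30 1426] [ 0.4809 -0.095   0.1956] [ 0.4825 -0.0957] [0.017 0.038] 86.4
0.206 [368  81  33  33 833] [ 0.6313 -0.0168  0.213 ] [ 0.6318 -0.0168] [0.015 0.015] 43.7
top z 0.150954669211276
[{"grip": -0.2, "dx": 6, "dy": 2, "dz": 0, "spin": 0.112}, {"grip": -0.2, "dx": 7, "dy": 2, "dz": 0, "spin": 0.112}, {"grip": -0.2, "dx": 6, "dy": 0, "dz": 0, "spin": 0.113}, {"grip": -0.2, "dx": 7, "dy": 0, "dz": 0, "spin": 0.112}, {"grip": -0.2, "dx": 7, "dy": -1, "dz": 0, "spin": 0.112}, {"grip": -0.2, "dx": 6, "dy": -1, "dz": 0, "spin": 0.112}, {"grip": -0.2, "dx": 6, "dy": -2, "dz": -1, "spin": 0.112}, {"grip": -0.2, "dx": 6, "dy": -3, "dz": 0, "spin": 0.113}, {"grip": -0.2, "dx": 6, "dy": -4, "dz": 0, "spin": 0.112}, {"grip": -0.2, "dx": 5, "dy": -4, "dz": 0, "spin": 0.112}, {"grip": -0.2, "dx": 5, "dy": -5, "dz": 0, "spin": 0.112}, {"grip": -0.2, "dx": 4, "dy": -5, "dz": 0, "spin": 0.112}]
[{"grip": -0.2, "dx": 3, "dy": -6, "dz": 0, "spin": 0.113}, {"grip": -0.2, "dx": 3, "dy": -6, "dz": 0, "spin": 0.112}]
end [ 0.6316 -0.0166  0.275  -1.6304]
```

View pics/w4.png

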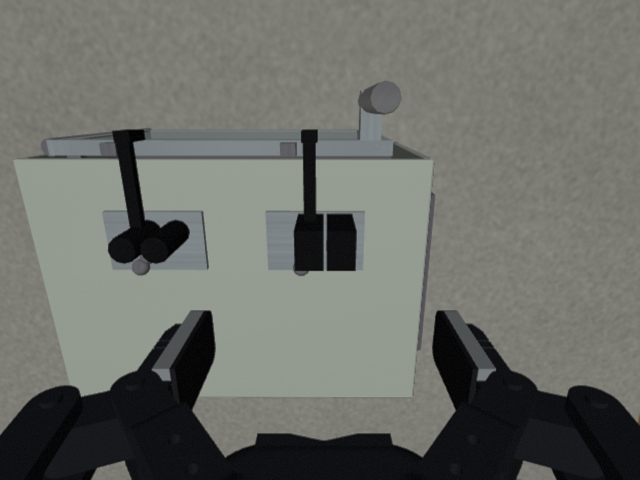

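Request:
drive_tool:
  steps:
    - {"grip":-0.2,"dx":6,"dy":2,"dz":0,"spin":0.112}
    - {"grip":-0.2,"dx":7,"dy":2,"dz":0,"spin":0.112}
    - {"grip":-0.2,"dx":6,"dy":0,"dz":0,"spin":0.113}
    - {"grip":-0.2,"dx":7,"dy":0,"dz":0,"spin":0.112}
    - {"grip":-0.2,"dx":7,"dy":-1,"dz":0,"spin":0.112}
    - {"grip":-0.2,"dx":6,"dy":-1,"dz":0,"spin":0.112}
    - {"grip":-0.2,"dx":6,"dy":-2,"dz":-1,"spin":0.112}
    - {"grip":-0.2,"dx":6,"dy":-3,"dz":0,"spin":0.113}
    - {"grip":-0.2,"dx":6,"dy":-4,"dz":0,"spin":0.112}
    - {"grip":-0.2,"dx":5,"dy":-4,"dz":0,"spin":0.112}
    - {"grip":-0.2,"dx":5,"dy":-5,"dz":0,"spin":0.112}
    - {"grip":-0.2,"dx":4,"dy":-5,"dz":0,"spin":0.112}

```text
t: 9.13
eef_pos: [0.6272, -0.0281, 0.2724]
ee_rot: [0.997, 0.08, -0.001, -0.0]
force: [0.5, 0.0, -0.6]
width: 0.0511
gripper_force: 0.0
```

Request:
drive_tool:
  steps:
    - {"grip":-0.2,"dx":3,"dy":-6,"dz":0,"spin":0.113}
    - {"grip":-0.2,"dx":3,"dy":-6,"dz":0,"spin":0.112}
    - {"grip":-0.2,"dx":0,"dy":0,"dz":0,"spin":0}
    - {"grip":-0.2,"dx":0,"dy":0,"dz":0,"spin":0}
    - {"grip":-0.2,"dx":0,"dy":0,"dz":0,"spin":0}
    - {"grip":-0.2,"dx":0,"dy":0,"dz":0,"spin":0}
    - {"grip":-0.2,"dx":0,"dy":0,"dz":0,"spin":0}

```text
t: 9.72
eef_pos: [0.6323, -0.0169, 0.2743]
ee_rot: [1.0, -0.03, -0.0, -0.0]
force: [-0.7, 0.1, 1.3]
width: 0.0511
gripper_force: 0.0
```

```bash
python3 - <<'E'
from h import *
z=np.load("wr.npz"); W=z["W"]; print(np.round(W[140:156:4,42:56:4],3))
E
python3 w.py w5
python3 -c "
from h import *
print(bot.get_obs()['joints'],bot.get_obs()['width'])"
```

```text
[[[ 0.302 -0.034  0.001]
  [ 0.416 -0.029  0.155]
  [ 0.419 -0.029  0.156]
  [ 0.421 -0.03   0.154]]

 [[ 0.411 -0.032  0.153]
  [ 0.413 -0.032  0.152]
  [ 0.418 -0.032  0.156]
  [ 0.421 -0.032  0.156]]

 [[ 0.41  -0.034  0.152]
  [ 0.412 -0.035  0.152]
  [ 0.418 -0.035  0.156]
  [ 0.42  -0.035  0.155]]

 [[ 0.299 -0.046  0.   ]
  [ 0.413 -0.037  0.153]
  [ 0.416 -0.037  0.154]
  [ 0.419 -0.037  0.155]]]
[ 0.6323 -0.0168  0.2744 -1.63  ] cam [ 0.713 -0.022  0.418]
0.19 [312 233  25  15 125] [ 0.6389 -0.0178  0.195 ] [ 0.6369 -0.0181] [0.015 0.006] 79.0
0.19 [ 435  260   50   58 2453] [ 0.5989 -0.1025  0.1958] [ 0.5971 -0.1032] [0.027 0.039] 86.9
0.206 [310 241  28  29 605] [ 0.6335 -0.0172  0.2128] [ 0.6324 -0.0174] [0.016 0.015] 35.5
top z 0.1508722666155987
[-0.74892887  0.53638397  1.05985693  1.54171173 -0.47563808  1.3441336
 -1.27081074] 0.051291166436165124
```

Request:
drive_tool:
  steps:
    - {"grip":-0.2,"dx":0,"dy":0,"dz":20,"spin":0}
    - {"grip":-0.2,"dx":0,"dy":0,"dz":25,"spin":0}
    - {"grip":-0.2,"dx":0,"dy":0,"dz":25,"spin":0}
    - {"grip":-0.2,"dx":0,"dy":0,"dz":22,"spin":0}
    - {"grip":-0.2,"dx":0,"dy":0,"dz":14,"spin":0}
    - {"grip":-0.2,"dx":0,"dy":0,"dz":0,"spin":0}
    - {"grip":-0.2,"dx":0,"dy":0,"dz":0,"spin":0}
    - {"grip":-0.2,"dx":0,"dy":0,"dz":0,"spin":0}

```text
t: 10.43
eef_pos: [0.6335, -0.0167, 0.1698]
ee_rot: [1.0, -0.03, 0.001, 0.0]
force: [-0.7, -0.3, -0.5]
width: 0.0513
gripper_force: 0.0
```

Request:
drive_tool:
  steps:
    - {"grip":0.2,"dx":0,"dy":0,"dz":0,"spin":0}
    - {"grip":0.5,"dx":0,"dy":0,"dz":0,"spin":0}
    - {"grip":1,"dx":0,"dy":0,"dz":0,"spin":0}
    - {"grip":1,"dx":0,"dy":0,"dz":0,"spin":0}
    - {"grip":1,"dx":0,"dy":0,"dz":0,"spin":0}
    - {"grip":1,"dx":0,"dy":0,"dz":0,"spin":0}
    - {"grip":1,"dx":0,"dy":0,"dz":0,"spin":0}
    - {"grip":1,"dx":0,"dy":0,"dz":0,"spin":0}

```text
t: 11.1
eef_pos: [0.6332, -0.0165, 0.1694]
ee_rot: [1.0, -0.03, 0.001, -0.0]
force: [-0.1, 0.1, 5.0]
width: 0.0148
gripper_force: 58.3
```

Run:
```python
from h import *
p,o=pose(); print(np.round(p,4),o["joints"].round(3),o["force"])
h=np.array([.4155,-.033]); v=np.array([.6317,-.0169])-h; r=np.linalg.norm(v); a=np.arctan2(v[1],v[0]); print(r,a)
w=[]
for q in np.r_[np.arange(.06,1.41,.06)]:
    w.append([h[0]+.217*np.cos(a+q),h[1]+.217*np.sin(a+q),.166,-1.63+q])
plan(w,start=[.6316,-.0166,.168-.002,-1.6304],grip=1)
```

```text
[ 0.6332 -0.0165  0.1694 -1.6301] [-0.711  0.62   0.989  1.668 -0.558  1.161 -1.208] [-0.08824953  0.10038385  4.9698893 ]
0.21679863929462295 0.07433088716766525
[{"grip": 1, "dx": -2, "dy": -13, "dz": 0, "spin": -0.06}, {"grip": 1, "dx": -2, "dy": -12, "dz": 0, "spin": -0.06}, {"grip": 1, "dx": -2, "dy": -13, "dz": 0, "spin": -0.06}, {"grip": 1, "dx": -2, "dy": -13, "dz": 0, "spin": -0.06}, {"grip": 1, "dx": -2, "dy": -13, "dz": 0, "spin": -0.06}, {"grip": 1, "dx": -2, "dy": -13, "dz": 0, "spin": -0.06}, {"grip": 1, "dx": -3, "dy": -13, "dz": 0, "spin": -0.06}, {"grip": 1, "dx": -2, "dy": -12, "dz": 0, "spin": -0.06}, {"grip": 1, "dx": -2, "dy": -13, "dz": 0, "spin": -0.06}, {"grip": 1, "dx": -2, "dy": -13, "dz": 0, "spin": -0.06}, {"grip": 1, "dx": -2, "dy": -13, "dz": 0, "spin": -0.06}, {"grip": 1, "dx": -2, "dy": -13, "dz": 0, "spin": -0.06}]
[{"grip": 1, "dx": -2, "dy": -13, "dz": 0, "spin": -0.06}, {"grip": 1, "dx": -2, "dy": -13, "dz": 0, "spin": -0.06}, {"grip": 1, "dx": -3, "dy": -12, "dz": 0, "spin": -0.06}, {"grip": 1, "dx": -2, "dy": -13, "dz": 0, "spin": -0.06}, {"grip": 1, "dx": -2, "dy": -13, "dz": 0, "spin": -0.06}, {"grip": 1, "dx": -2, "dy": -13, "dz": 0, "spin": -0.06}, {"grip": 1, "dx": -2, "dy": -13, "dz": 0, "spin": -0.06}, {"grip": 1, "dx": -2, "dy": -13, "dz": 0, "spin": -0.06}, {"grip": 1, "dx": -2, "dy": -12, "dz": 0, "spin": -0.06}, {"grip": 1, "dx": -2, "dy": -13, "dz": 0, "spin": -0.06}, {"grip": 1, "dx": -3, "dy": -13, "dz": 0, "spin": -0.06}]
end [ 0.4407  0.182   0.166  -0.2504]
```

Request:
drive_tool:
  steps:
    - {"grip":1,"dx":-2,"dy":-13,"dz":0,"spin":-0.06}
    - {"grip":1,"dx":-2,"dy":-12,"dz":0,"spin":-0.06}
    - {"grip":1,"dx":-2,"dy":-13,"dz":0,"spin":-0.06}
    - {"grip":1,"dx":-2,"dy":-13,"dz":0,"spin":-0.06}

```text
t: 11.43
eef_pos: [0.623, 0.0339, 0.1694]
ee_rot: [0.996, 0.091, 0.0, 0.0]
force: [-3.0, -2.5, 7.1]
width: 0.0147
gripper_force: 59.8
```

Run:
```python
from h import *
p,o=pose(); print(np.round(p,4),o["joints"].round(3),o["force"],o["width"],o["gripper_force"]); h=np.array([.4155,-.033]); v=p[:2]-h; print(np.hypot(*v),np.arctan2(v[1],v[0])-.074)
```

```text
[ 0.623   0.0339  0.1694 -1.3879] [-0.778  0.579  0.941  1.69  -0.508  1.137 -1.082] [-2.98988149 -2.54290344  7.08597732] 0.014693889974791543 59.755194783210754
0.21803723937423397 0.23786666011961455
```

Gate moves freely on the right arc; continuing.

Request:
drive_tool:
  steps:
    - {"grip":1,"dx":-2,"dy":-13,"dz":0,"spin":-0.06}
    - {"grip":1,"dx":-2,"dy":-13,"dz":0,"spin":-0.06}
    - {"grip":1,"dx":-3,"dy":-13,"dz":0,"spin":-0.06}
    - {"grip":1,"dx":-2,"dy":-12,"dz":0,"spin":-0.06}
    - {"grip":1,"dx":-2,"dy":-13,"dz":0,"spin":-0.06}
    - {"grip":1,"dx":-2,"dy":-13,"dz":0,"spin":-0.06}
    - {"grip":1,"dx":-2,"dy":-13,"dz":0,"spin":-0.06}
    - {"grip":1,"dx":-2,"dy":-13,"dz":0,"spin":-0.06}

```text
t: 12.1
eef_pos: [0.5687, 0.1213, 0.1694]
ee_rot: [0.946, 0.325, 0.0, 0.001]
force: [-1.3, -3.1, 6.5]
width: 0.0144
gripper_force: 59.9
```

```bash
cat > s.py <<'E'
from h import *
p,o=pose(); print(np.round(p,4),o["joints"].round(3),o["force"],o["width"],o["gripper_force"]); h=np.array([.4155,-.033]); v=p[:2]-h; print(np.hypot(*v),np.arctan2(v[1],v[0])-.074)
E
python3 s.py
```

```text
[ 0.5687  0.1213  0.1694 -0.9086] [-0.932  0.456  0.857  1.793 -0.388  1.069 -0.844] [-1.26555188 -3.06826699  6.47901611] 0.014399360709678828 59.89110589027405
0.21745104707400997 0.714977759353136
```

Request:
drive_tool:
  steps:
    - {"grip":1,"dx":-2,"dy":-13,"dz":0,"spin":-0.06}
    - {"grip":1,"dx":-2,"dy":-13,"dz":0,"spin":-0.06}
    - {"grip":1,"dx":-3,"dy":-12,"dz":0,"spin":-0.06}
    - {"grip":1,"dx":-2,"dy":-13,"dz":0,"spin":-0.06}
    - {"grip":1,"dx":-2,"dy":-13,"dz":0,"spin":-0.06}
    - {"grip":1,"dx":-2,"dy":-13,"dz":0,"spin":-0.06}
    - {"grip":1,"dx":-2,"dy":-13,"dz":0,"spin":-0.06}
    - {"grip":1,"dx":-2,"dy":-13,"dz":0,"spin":-0.06}
    - {"grip":1,"dx":-2,"dy":-12,"dz":0,"spin":-0.06}
    - {"grip":1,"dx":-2,"dy":-13,"dz":0,"spin":-0.06}
    - {"grip":1,"dx":-3,"dy":-13,"dz":0,"spin":-0.06}
    - {"grip":1,"dx":0,"dy":0,"dz":0,"spin":0}

```text
t: 13.1
eef_pos: [0.441, 0.1823, 0.1694]
ee_rot: [0.789, 0.614, 0.001, -0.0]
force: [1.3, -2.0, 3.6]
width: 0.0144
gripper_force: 59.5
```

Request:
drive_tool:
  steps:
    - {"grip":1,"dx":0,"dy":0,"dz":0,"spin":0}
    - {"grip":1,"dx":0,"dy":0,"dz":0,"spin":0}
    - {"grip":1,"dx":0,"dy":0,"dz":0,"spin":0}
    - {"grip":1,"dx":0,"dy":0,"dz":0,"spin":0}
    - {"grip":1,"dx":0,"dy":0,"dz":0,"spin":0}
    - {"grip":1,"dx":0,"dy":0,"dz":0,"spin":0}
    - {"grip":1,"dx":0,"dy":0,"dz":0,"spin":0}
    - {"grip":1,"dx":0,"dy":0,"dz":0,"spin":0}

```text
t: 13.77
eef_pos: [0.4429, 0.1821, 0.1694]
ee_rot: [0.79, 0.613, 0.001, 0.0]
force: [1.0, -1.8, 6.7]
width: 0.0143
gripper_force: 59.7
```

```bash
python3 s.py
python3 - <<'E'
from h import *
im,d,f,c,T=cam("top"); cv2.imwrite("pics/end.png",cv2.resize(im[140:360,100:510,::-1],None,fx=1.9,fy=1.9))
W=cloud(d,f,c,T)
E
```

```text
[ 0.4429  0.1821  0.1694 -0.2517] [-1.146  0.198  0.754  2.023 -0.163  0.977 -0.562] [ 1.03670696 -1.75012293  6.65114113] 0.014298644596995102 59.73893702030182
0.2167919021937194 1.370068648079129
```

View pics/end.png

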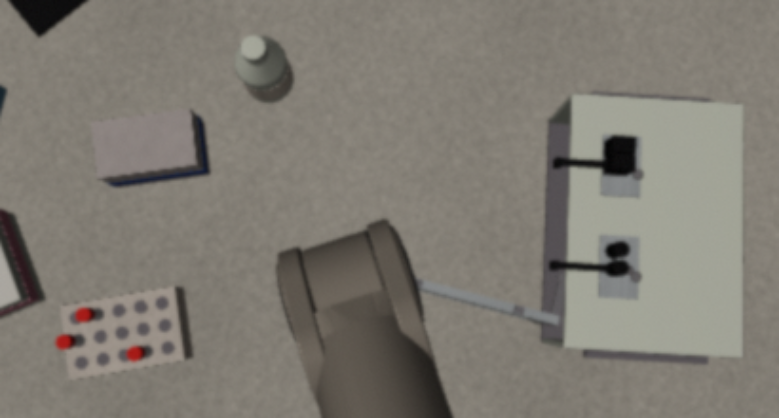

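The gate shows open at about 1.37 rad (panel from (555,320) to (420,287)). Both catches are squeezed at (620,155) and (618,260), and the bystanders are untouched.

```bash
python3 -c "
from cell import bot
print(bot.sign_off())"
```

```text
the job is handed in; nothing more can be done
None
```

The carrier is open and the job is handed in: I squeezed the round catch, then the square one, and both stayed in. The gripper is still holding the gate open at about 1.37 rad, the bottle, tube rack and carton were not touched, and hand-in returned no verdict.

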